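Draw the stop bolt and push a coated plate out for pick-up

TASK

The coated glass plate is dry and is to be taken from its drying cradle by the bare edge. With the fingertips, slide the stop bolt at the front of the cradle aside by its upright tab until the bolt is out of the plate's way, then push the plate from behind along its ledges until about 3 cm of it stands out past the front ends of the rails, and leave it lying flat there. Only push: do not pinch the tab or lift the plate, do not touch the white coating, and leave the bottles, vials and tape around the cradle where they stand.

Things in the scene. Friction and masses are not known exactly. Their poses are not given: they have to be found in the camera images.
- cradle: Low aluminium drying cradle, fixed: 220 mm long (its x), 105 mm wide, two rails along x on a grey base, open between. Origin on the bench under its middle; -x points out of its front end (bolt end), z up. Rails end at x = -110 and +110 mm, inner faces at y = -41.5 and +41.5, tops 68 above the bench. Inside each is a ledge 10 mm wide, top at 60, on which the plate lies. All in mm above the bench.
- rear_gap (a point): Point between the rails at ledge height (cradle x = 50, y = 0, z = 60 mm). Here the cradle is open: 63 mm wide between the ledges, free down to the base, whose top is 34 mm above the bench. Behind it a tie rod 8 mm thick crosses between the rails at cradle x = 104 mm, 64 mm above the bench.
- rail_front (a point): Point midway between the front ends of the two rails, at the height of the ledges (cradle x = -110, y = 0, z = 60 mm). The cradle stands in a fume hood: an upright side panel stands at world y = -0.08 m to the left of it, and the hood's front bar hangs over the bench beyond the cradle at world x = 0.55 to 0.65 m, 0.47 m above the bench: keep the hand low (about 0.1 m of lift is enough) and move over the near side.
- plate: Glass plate 100 mm long (its x), 80 wide, 5 thick, about 0.11 kg,, loose on the two ledges with 1.5 mm play to each rail; origin at the centre of its underside, axes as the cradle's. On top a white coating 1 mm thick leaves a bare margin of 9 mm all round. It starts with its centre at cradle x = -36 to -16 mm; pushed out 50 mm past the rails it would tip off.
- plate_front (a point): Middle of the plate's front edge (cradle -x side), half-way through its thickness.
- plate_rear (a point): Middle of the plate's rear edge (cradle +x side), half-way through its thickness: the place to push, with a fingertip let down into the open space between the rails behind it.
- bolt (a joint): Stop bolt, a square steel bar 10 mm wide at cradle x = -96 mm that slides along cradle -y: 0 = shut, tip 25 mm inside the -y rail in front of the plate; 0.034 m = fully drawn, against its end. The plate can pass from 0.026 m on. Starts at 0 to 0.006, 1.5 N friction, stays where left; the plate cannot push it open.
- bolt_tab (a point): Middle of the inner face (looking to cradle +y) of the bolt's upright steel tab, 90 mm above the bench; push it towards cradle -y. Tab: 28 mm wide along x, 5 mm thick along y, round top at 112 mm. It moves with the bolt in a channel (y = -51 to -106 mm, top 73 mm high) outside the -y rail; rail (68 mm high) and plate corner lie below the space before this face.
- vial_rear: small white vial with a blue cap, 31 x 32 x 56 mm, behind the cradle's rear end. Bystander, loose; origin at the centre of its underside.
- vial_side: small white vial with a blue cap, 30 x 30 x 58 mm, beside the cradle's far rail. Bystander, loose; origin at the centre of its underside.
- vial_amber: small amber glass vial with a grey cap, 36 x 37 x 75 mm, beside the cradle's far rail, nearer its front. Bystander, loose; origin at the centre of its underside.
- tape_roll: roll of tape lying flat, 96 mm across, 18 mm high, towards the back. Bystander, loose; origin at the centre of its underside.
- amber_bottle: amber bottle, 65 mm across, 145 mm high, towards the back. Bystander, loose; origin at the centre of its underside.
- saline: white flask, 54 x 78 x 124 mm, to the right of the cradle. Bystander, loose; origin at the centre of its underside.

How it is judged:
On the way, in this order (a step that is already met when the one before it is completed fails the run):
1. the stop bolt is drawn clear of the plate's path, the plate still on the ledges behind it (value of joint bolt above 0.026 m and x of plate_front in the frame of cradle above -0.112 m), for 0.2 s.
2. the plate has been pushed out over the front ends of the rails (x of plate_front in the frame of cradle between -0.15 and -0.13 m), for 0.2 s.
At the end, for the whole second after the job is handed in: The bolt stands drawn clear of the plate (26 mm or more) and the plate lies flat (within 2 degrees) and still on its ledges, its front edge 20 to 40 mm past the front ends of the rails (all of step 2 and value of joint bolt above 0.026 m and z of plate_front in the frame of cradle between 0.06 and 0.065 m and angle between plate's own z axis and vertical below 0.04 rad and linear speed of plate below 0.01 m/s); the robot touches nothing.
It fails at once if the plate is lifted or tipped (z of plate in the frame of cradle above 0.065 m or angle between plate's own z axis and vertical above 0.08 rad or height (world z) of plate below 0.045 m).
It fails at once if the white coating is touched (contact force between the fingers and plate_c1 above 0.3 N).
It fails at once if the bolt's tab is pinched (contact force between the fingers and bolt_c1 above 2 N and contact force between the fingers and bolt_c2 above 2 N).
It fails at once if a bystander is moved by more than 2 cm (distance of any of vial_rear, vial_side, vial_amber, tape_roll, amber_bottle, saline from where it was at the start of the episode above 0.02 m).
It also fails if it takes over 48 s, if anything falls off the work surface, if the arm or the gripper's body presses on something with over 40 N, if the wrist force passes 120 N, or if a joint passes its speed limit or range.

ROBOT

A 6-joint arm with a two-finger parallel gripper is mounted at the origin on a cart in front of the work surface, level with it; the furniture and walls round the work are solid. World frame = base frame: x ahead of the robot, y to its left, z up, the work surface at z = 0. Lengths are in m, angles in rad, forces in N, time in s.
With the tool pointing down it reaches from about 0.35 to 0.8 m from the base axis. Payload 7.3 kg.
Tool frame: the origin (TCP) lies at the very end of the fingers, on their centre line; the grasp point (between the pads) lies 19 mm behind it; z points along the fingers, y is the direction in which the jaws open and shut (so a half turn about z gives the same grasp; the last joint's range is limited). The gripper opens to 85 mm and grips with 20 to 120 N. Pads are 22 mm wide; open, the fingers measure 114 mm over their backs; the gripper's body (76 mm by 85 mm) begins 54 mm behind the grasp point. The pads swing forward as they close: fully open they stand 13 mm farther back than shut.
Start: joints at [1.067, 0.342, 1.524, -0, 1.275, -0.146], TCP at [0.184, 0.492, 0.231] pointing down, gripper open.
Joint ranges: [-2.53, 2.53], [-0.77, 2.02], [0.04, 2.7], [-1, 4.14], [0.28, 2.66], [-3.11, 3.11]. Speed limits (rad/s): [2.57, 2.57, 3.14, 3.14, 3.14, 3.14].

INTERFACE

Orientations are given as a rotation vector (axis times angle).
In Python, from station import * gives the robot as it stands.
- The arm moves only by the tool apply_moves, never from a script. Its argument "targets" is text: rows parted by semicolons, each of 4 numbers parted by spaces: the shift along the world's x, y, z in cm, then the turn about the world's z in degrees. A call has 1 to 8 rows; each row shifts and turns the commanded pose from where the row before left it; what a row does not reach is not made up. A row lasts 1/10 s, in which the tool goes at most 50 mm and 8.59 degrees, less where a joint would pass 70% of its speed; a pose out of reach is approached as far as the arm can. A call with a gripper value outside its range is refused whole. "hand" is the opening, from 0 (shut) to 1 (fully open), set as the call begins (left out, the last holds). The fingers move at their own pace and stop on an object; the grip force is fixed at half the most. Time passes only in rows, so rows that do not move let the fingers close. It gives the time, the measured TCP pose, the force and the opening at its end, in the units of the state.
- read_state(): the state, without advancing time (a new reading comes with each control period).
- grab_frame(name): name is "scene" or "top" or "wrist"; returns the picture (400x640x3 uint8, blue, green, red); there is no depth.
- camera_info(name): a dict with "mtx" (3x3 intrinsics, pixels), "rvec" (rotation vector, rad) and "tvec" (3), from world to camera coordinates, as OpenCV has them; the wrist camera has in their place "tool_from_camera" (4x4, takes a point from camera to tool coordinates, whose origin is the TCP and whose axes are the flange's). Camera axes: x right, y down, z forward; pixel columns grow to the right and rows downward; lengths in m; the calibration is good to about 2 mm. A picture is of the moment at which its call begins: read the wrist's pose just before it. camera_info takes no time and is no camera call.
- job_done(): hands the job in, once; it reports no verdict.
Trained networks look in the newest picture that a camera, given by its name, has taken for a name from the list of things; names that differ only in an ending like _2 or _b are one class to them, and where a whole thing is asked for, a point or a joint stands for the part that bears it (a point fixed in the world has none). Each returns a list of dicts, best first, with "score" (0 to 1); they miss things now and then, are a little off and sometimes report something else, mostly with a low value. They report only what shows in the picture. A call takes as long as a camera call.
- recognise(camera, target): "point" ([x, y, z] in m, in the coordinates of the camera as it stood for that picture, good to about 4 mm: the middle of the surface that is visible of it).
- outline_of(camera, target): "pixels" (400x640 bool, what is visible of it).
The state is a dict: "time": time; "q": joint angles; "joint_vel": joint speeds; "joint_efforts": joint torques, N m; "tool_pos": TCP position; "orientation": TCP orientation; "contact_force": force on the tool from outside, world axes, zero at the start; "ft_torque": the same for the moment, N m; "opening": finger opening in m.
Only numpy, scipy, OpenCV 4.12 (cv2) and the standard library are available. Lean on these libraries where they do the work, as an engineer would, in place of code of your own. Each camera call takes 0.05 s, during which the arm holds its last target.

## Working session

There is one attempt and no reset: what is moved stays moved. The work goes in short steps, Python scripts to look and compute and a tool call to move; the robot and the scene stay as the last step left them, time stands still between calls to the robot, and variables do not carry over. Pictures are saved under pics/ and viewed, and the job is handed in when it is done.

Besides the shell and the picture viewer there is one more tool, called after ">>>" as a command line: name --argument value ..., lists and objects as JSON in quotes. apply_moves: Moves the arm, as the interface text tells. Its arguments: {"type":"object","properties":{"targets":{"type":"string"},"hand":{"type":"number"}},"required":["targets"]}

```bash
mkdir -p pics; python3 - <<'E'
from station import *
import cv2
print(read_state())
for n in ("scene","top","wrist"):
    cv2.imwrite(f"pics/{n}0.png",grab_frame(n)); print(n,camera_info(n))
E
```

```text
{'time': 0.0, 'q': array([ 1.06699722e+00,  3.42713494e-01,  1.52504726e+00,  3.75868888e-05,
        1.27539447e+00, -1.45999615e-01]), 'joint_vel': array([ 0.00012813, -0.00148372, -0.00105762,  0.00133407,  0.00224651,
        0.00020556]), 'joint_efforts': array([-1.40003987e-03, -4.33666241e+01, -2.46010208e+01, -3.08464569e-04,
        7.59998424e-03,  9.45421448e-06]), 'tool_pos': array([0.1836297 , 0.49139902, 0.2306202 ]), 'orientation': array([-5.58958928e-01, -3.09092481e+00,  2.30765927e-03]), 'contact_force': array([-0.13414266,  0.4375951 ,  0.49790805]), 'ft_torque': array([ 0.02399888, -0.00317658, -0.00774988]), 'opening': 0.08531683717057252}
scene {'mtx': array([[468.58881057,   0.        , 319.60413296],
       [  0.        , 468.58881057, 209.28629363],
       [  0.        ,   0.        ,   1.        ]]), 'rvec': array([ 2.28152389, -0.6287444 ,  0.28768463]), 'tvec': array([-0.66689924,  0.01091601,  1.12021445])}
top {'mtx': array([[412.25021396,   0.        , 318.05922128],
       [  0.        , 412.25021396, 201.32823796],
       [  0.        ,   0.        ,   1.        ]]), 'rvec': array([ 2.18911915, -2.19028667,  0.11984235]), 'tvec': array([-0.41867631,  0.53809133,  0.98489868])}
wrist {'mtx': array([[341.5120672 ,   0.        , 319.56306941],
       [  0.        , 341.5120672 , 207.98395962],
       [  0.        ,   0.        ,   1.        ]]), 'tool_from_camera': array([[-1.38210617e-03, -9.60890586e-01, -2.76924849e-01,
         6.90825361e-02],
       [ 9.99999045e-01, -1.32500988e-03, -3.93302823e-04,
         2.72004025e-05],
       [ 1.09928183e-05, -2.76925128e-01,  9.60891499e-01,
        -1.41840687e-01],
       [ 0.00000000e+00,  0.00000000e+00,  0.00000000e+00,
         1.00000000e+00]])}
```

View pics/scene0.png

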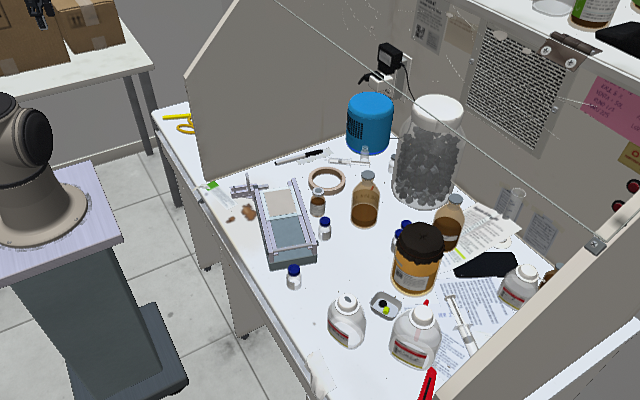

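View pics/top0.png

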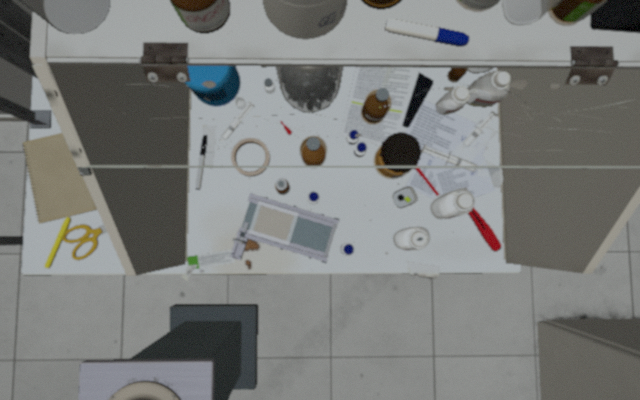

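View pics/wrist0.png

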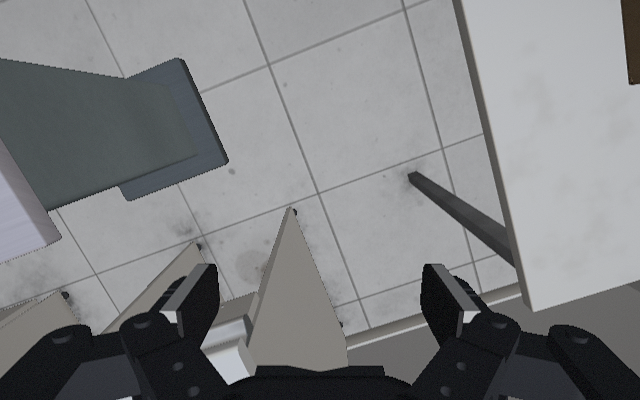

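```bash
cat > h.py <<'E'
from station import *
import numpy as np, cv2
def cam(n,st=None):
    c=camera_info(n); K=np.array(c["mtx"])
    if n!="wrist":
        R=cv2.Rodrigues(np.array(c["rvec"]))[0]; t=np.array(c["tvec"])
    else:
        T=np.array(c["tool_from_camera"]); Rw=cv2.Rodrigues(np.array(st["orientation"]))[0]
        Rwc=Rw@T[:3,:3]; p=Rw@T[:3,3]+st["tool_pos"]
        R=Rwc.T; t=-R@p
    return K,R,t
def toworld(p,C): K,R,t=C; return R.T@(np.array(p)-t)
def proj(P,C):
    K,R,t=C; q=(K@(R@np.atleast_2d(P).T+t[:,None])); return (q[:2]/q[2]).T
def hit(uv,z,C):
    K,R,t=C; d=R.T@np.linalg.inv(K)@np.array([uv[0],uv[1],1.]); o=-R.T@t
    return o+d*(z-o[2])/d[2]
E
python3 - <<'E'
from h import *
np.set_printoptions(precision=4,suppress=True)
for n in ("top","scene"):
    C=cam(n); im=grab_frame(n)
    for t in ("cradle","plate","bolt_tab","plate_rear","plate_front","vial_rear","vial_side","vial_amber","tape_roll","amber_bottle","saline"):
        for r in recognise(n,t)[:2]: print(n,t,round(r["score"],2),toworld(r["point"],C))
    if n=="top":
        cv2.imwrite("pics/topz.png",cv2.resize(im[170:290,170:370],None,fx=4,fy=4,interpolation=cv2.INTER_CUBIC))
        print([hit(p,0.3,C) for p in [(187,70),(187,60)]])
    else: cv2.imwrite("pics/scenez.png",cv2.resize(im[155:305,190:350],None,fx=4,fy=4,interpolation=cv2.INTER_CUBIC))
E
```

```text
top cradle 0.65 [ 0.4604 -0.3816  0.0559]
top cradle 0.46 [ 0.4839 -0.3116  0.0623]
top plate 0.19 [ 0.4506 -0.2444  0.07  ]
top bolt_tab 0.64 [ 0.4523 -0.2436  0.0717]
top bolt_tab 0.62 [ 0.4545 -0.3718  0.06  ]
top plate_rear 0.77 [ 0.4831 -0.3131  0.0612]
top plate_rear 0.45 [ 0.4563 -0.3784  0.0553]
top plate_front 0.65 [ 0.4808 -0.3162  0.0644]
top plate_front 0.21 [ 0.4594 -0.3735  0.0584]
top vial_rear 0.59 [ 0.6548 -0.2451  0.0183]
top vial_rear 0.54 [ 0.419  -0.4878  0.0513]
top vial_side 0.7 [ 0.5465 -0.4053  0.054 ]
top vial_side 0.66 [ 0.6444 -0.4107  0.1011]
top vial_amber 0.75 [ 0.5707 -0.3329  0.0699]
top vial_amber 0.25 [ 0.6561 -0.2446  0.0147]
top tape_roll 0.6 [ 0.6548 -0.2446  0.0162]
top amber_bottle 0.96 [ 0.6469 -0.4112  0.1032]
[array([ 0.7558, -0.1728,  0.3   ]), array([ 0.7747, -0.1723,  0.3   ])]
scene cradle 0.3 [ 0.6511 -0.2461  0.0125]
scene plate 0.74 [ 0.4782 -0.3178  0.0668]
scene plate 0.21 [ 0.4484 -0.3924  0.0475]
scene plate_rear 0.7 [ 0.4815 -0.312   0.065 ]
scene plate_front 0.51 [ 0.4821 -0.3165  0.0631]
scene vial_rear 0.87 [ 0.4166 -0.496   0.0336]
scene vial_rear 0.47 [ 0.4449 -0.3933  0.0454]
scene vial_side 0.82 [ 0.5446 -0.4172  0.0378]
scene vial_amber 0.58 [ 0.5663 -0.3382  0.0443]
scene vial_amber 0.5 [ 0.6501 -0.2464  0.0162]
scene amber_bottle 0.9 [ 0.6413 -0.4205  0.0787]
scene saline 0.82 [ 0.4326 -0.6565  0.0817]
scene saline 0.53 [ 0.5434 -0.4156  0.038 ]
```

View pics/topz.png

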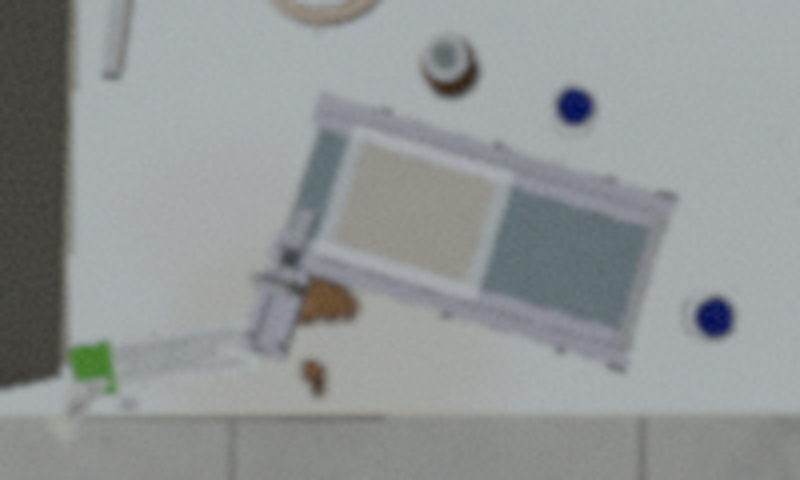

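View pics/scenez.png

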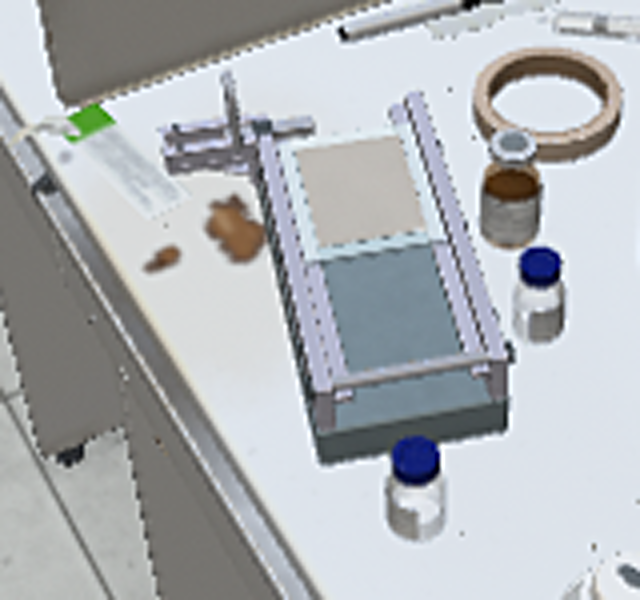

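```bash
cat >> h.py <<'E'
def cr2w(P,pose):
    x,y,a=pose; P=np.atleast_2d(P)/1000.
    c,s=np.cos(a),np.sin(a)
    return np.c_[x+c*P[:,0]-s*P[:,1], y+s*P[:,0]+c*P[:,1], P[:,2]]
LINES=[]
for s in (-1,1):
    for y,z in((52.5,68),(41.5,68),(31.5,60)): LINES.append([(-110,s*y,z),(110,s*y,z)])
for x in(-110,110):
    LINES.append([(x,-52.5,34),(x,52.5,34)]);
    for s in(-1,1): LINES.append([(x,s*52.5,68),(x,s*41.5,68)])
LINES.append([(104,-41.5,64),(104,41.5,64)])
def overlay(im,pose,C,crop,f,extra=[]):
    x0,y0,x1,y1=crop
    o=cv2.resize(im[y0:y1,x0:x1],None,fx=f,fy=f,interpolation=cv2.INTER_CUBIC)
    for l in LINES+extra:
        q=proj(cr2w(l,pose),C); q=((q-[x0,y0]+.5)*f-.5).astype(int)
        cv2.line(o,tuple(map(int,q[0])),tuple(map(int,q[1])),(0,0,255) if l not in extra else (0,255,0),1)
    return o
E
python3 - <<'E'
from h import *
from scipy.optimize import least_squares
Ct,Cs=cam("top"),cam("scene")
def px(p,o): return (np.array(p)+.5)/4-.5+o
ob=[(Ct,(-110,52.5,68),px((320,95),(170,170))),(Ct,(110,52.5,68),px((677,195),(170,170))),
(Cs,(110,-52.5,68),px((318,390),(190,155))),(Cs,(110,52.5,68),px((508,357),(190,155))),(Cs,(-110,52.5,68),px((415,95),(190,155))),(Cs,(-110,-52.5,68),px((262,140),(190,155)))]
f=lambda v:np.concatenate([(proj(cr2w(P,v),C)[0]-q) for C,P,q in ob])
r=least_squares(f,[.47,-.33,-1.8],loss="soft_l1"); print(r.x,r.fun.round(1))
cv2.imwrite("pics/ot.png",overlay(grab_frame("top"),r.x,Ct,(170,170,370,290),4))
cv2.imwrite("pics/os.png",overlay(grab_frame("scene"),r.x,Cs,(190,155,350,305),4))
E
```

```text
[ 0.47227503 -0.34739167 -1.84997999] [-0.3  0.   0.3  0.8 -0.2  1.4  1.9  0.   1.3 -1.2 -3.8 -5.4]
```

View pics/ot.png

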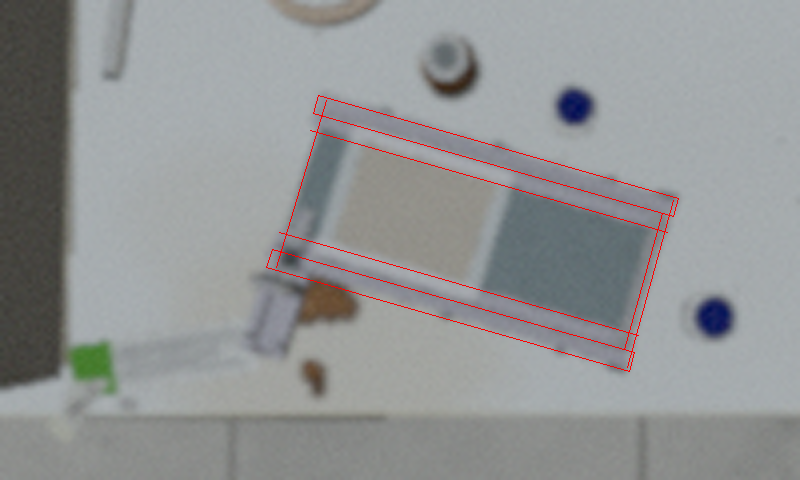

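View pics/os.png

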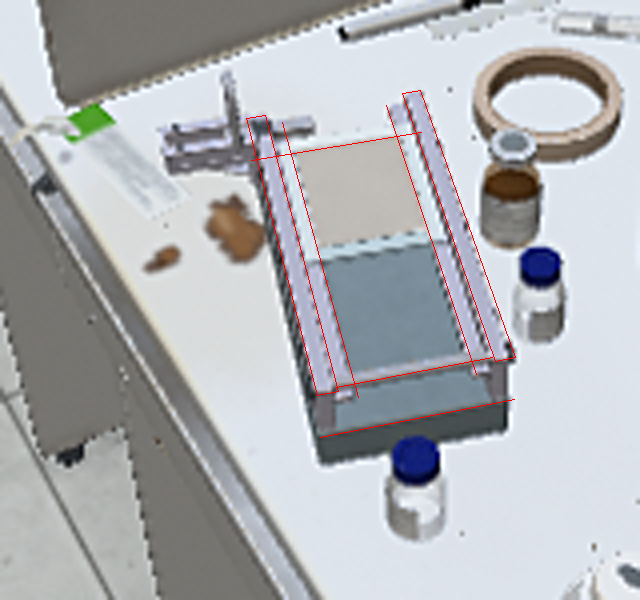

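```bash
python3 - <<'E'
from h import *
np.set_printoptions(precision=3,suppress=True)
for n,pts in (("scene",[(205,181),(185,75),(240,0)]),("top",[(186,267),(134,273),(48,65)])):
    K,R,t=cam(n); o=-R.T@t; print("o",o)
    for p in pts:
        d=R.T@np.linalg.inv(K)@np.array([*p,1.]); 
        for yy in (-.08,): print(n,p,o+d*(yy-o[1])/d[1])
pose=[0.4723,-0.3474,-1.85]
print(cr2w([(-96,-55,90),(-96,-40,85),(60,0,50),(-96,-35,85)],pose))
print(read_state()["time"])
E
```

```text
o [ 0.148 -1.014  0.806]
scene (205, 181) [ 0.383 -0.08  -0.003]
scene (185, 75) [ 0.386 -0.08   0.298]
scene (240, 0) [ 0.529 -0.08   0.43 ]
o [ 0.452 -0.394  1.037]
top (186, 267) [ 0.374 -0.08  -0.044]
top (134, 273) [ 0.387 -0.08   0.276]
top (48, 65) [ 0.659 -0.08   0.547]
[[ 0.446 -0.24   0.09 ]
 [ 0.46  -0.244  0.085]
 [ 0.456 -0.405  0.05 ]
 [ 0.465 -0.245  0.085]]
1.45
```

>>> apply_moves --targets "1.9 -3.3 2.5 -5; 1.9 -3.3 2.5 -5; 1.9 -3.3 2.5 -5; 1.9 -3.3 2.5 -5; 1.6 -4 0 -5; 1.6 -4 0 -5; 1.6 -4 0 -5; 1.6 -4 0 -5" --hand 0

```text
time: 2.25
tool_pos: [0.3241, 0.1982, 0.3316]
orientation: [1.587, 2.711, 0.001]
contact_force: [1.0, -0.3, 0.6]
opening: -0.0001
```

>>> apply_moves --targets "0.4 -4 0 -5; 0.4 -4 0 -5; 0.4 -4 0 -5"

```text
time: 2.55
tool_pos: [0.3357, 0.0782, 0.3315]
orientation: [1.927, 2.48, 0.001]
contact_force: [1.1, -0.6, -0.3]
opening: -0.0003
```

>>> apply_moves --targets "0.1 -4.5 0 -5; 0.1 -4.5 0 -5; 0.1 -4.5 0 -5; 0.1 -4.5 0 -5; 0.4 -4 0 -5; 0.4 -4 0 -5; 0.4 -4 0 0"

```text
time: 3.25
tool_pos: [0.3516, -0.2221, 0.3315]
orientation: [2.503, 1.897, 0.0]
contact_force: [0.5, 0.5, 0.7]
opening: -0.0002
```

```bash
cat > look.py <<'E'
import sys
from h import *
st=read_state(); im=grab_frame("wrist"); C=cam("wrist",st)
n=sys.argv[1]; cv2.imwrite(f"pics/{n}_raw.png",im); np.savez(f"pics/{n}.npz",im=im,tp=st["tool_pos"],o=st["orientation"])
pose=[0.4723,-0.3474,-1.85]
if len(sys.argv)>2: pose=[float(v) for v in sys.argv[2].split(",")]
cv2.imwrite(f"pics/{n}.png",overlay(im,pose,C,(0,0,640,400),1))
E
python3 look.py w1
```

```text
(no output)
```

View pics/w1.png

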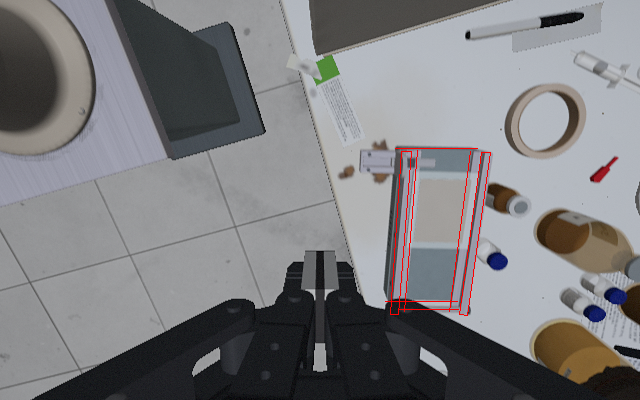

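>>> apply_moves --targets "2.5 -3 -2 0; 2.5 -3 -2 0; 2.5 -3 -2 0; 2 -2 -2 0; 0 0 -2 0; 0 0 0 0"

```text
time: 3.9
tool_pos: [0.4459, -0.3295, 0.2279]
orientation: [-2.496, -1.897, 0.001]
contact_force: [0.2, 0.6, -0.7]
opening: -0.0
```

```bash
python3 look.py w2
```

```text
(no output)
```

View pics/w2.png

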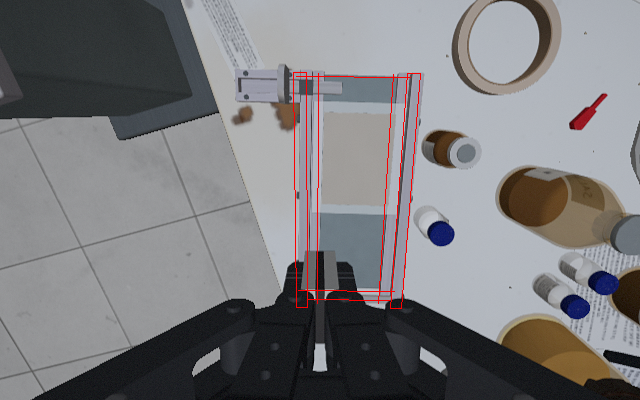

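```bash
python3 - <<'E'
import cv2
im=cv2.imread("pics/w2_raw.png"); cv2.imwrite("pics/w2z.png",cv2.resize(im[55:255,225:435],None,fx=3.5,fy=3,interpolation=cv2.INTER_CUBIC)) if 0 else cv2.imwrite("pics/w2z.png",cv2.resize(im[55:205,230:430],None,fx=4,fy=4,interpolation=cv2.INTER_CUBIC))
E
```

```text
(no output)
```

View pics/w2z.png

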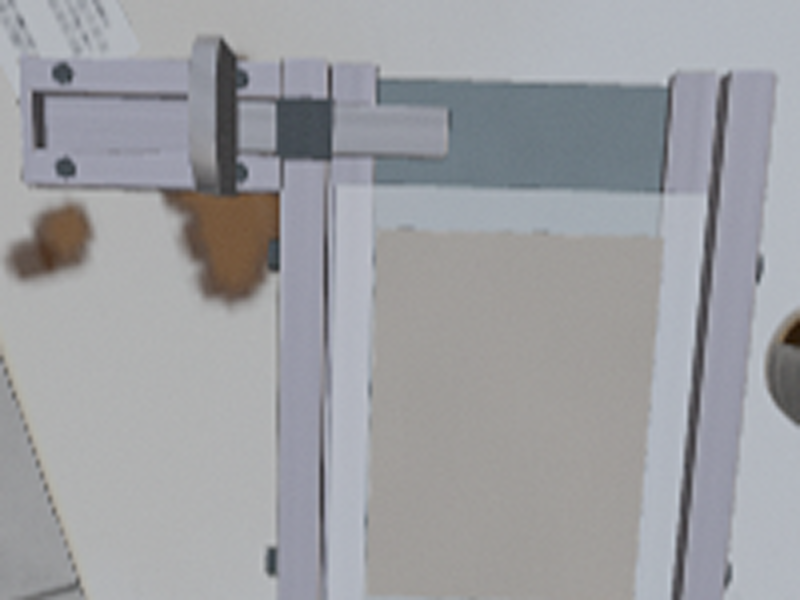

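```bash
cat > fit2.py <<'E'
from h import *
from scipy.optimize import least_squares
np.set_printoptions(precision=4,suppress=True)
d=np.load("pics/w2.npz"); st={"tool_pos":d["tp"],"orientation":d["o"]}; C=cam("wrist",st)
px=lambda p:(np.array(p)+.5)/4-.5+np.array([230,55])
ob=[((-110,-52.5,68),(283,60)),((-110,-41.5,68),(329,62)),((-110,41.5,68),(728,72)),((-110,52.5,68),(777,73))]
ln=[(-52.5,(278,600)),(52.5,(723,600)),(41.5,(679,580))]
def f(v):
    r=[proj(cr2w(P,v[:3]),C)[0]-px(q) for P,q in ob]
    r=list(np.concatenate(r))
    for y,q in ln:
        a,b=proj(cr2w([(-110,y,68),(60,y,68)],v[:3]),C); n=np.array([-(b-a)[1],(b-a)[0]]); n/=np.linalg.norm(n)
        r.append(n@(px(q)-a))
    return np.array(r)
r=least_squares(f,[.472,-.347,-1.85]); print(r.x,np.degrees(r.x[2]),r.fun)
pose=r.x
def incr(uv,z):
    w=hit(px(uv),z/1000,C); c,s=np.cos(pose[2]),np.sin(pose[2]); e=w[:2]-pose[:2]
    return 1000*np.array([c*e[0]+s*e[1],-s*e[0]+c*e[1]])
if __name__=="__main__":
    print("tip",incr((449,130),73),"tab base inner",incr((237,150),73),"tab far",incr((237,75),112),incr((210,38),100),incr((210,192),73))
    print("plate front",incr((520,190),65),"coat front",incr((520,234),66))
    for v in [(-96,-60,90),(-96,-40,85),(60,0,50)]: print(v,cr2w(v,pose))
    cv2.imwrite("pics/o2.png",overlay(d["im"],pose,C,(230,55,430,205),4))
E
python3 fit2.py
```

```text
[ 0.4745 -0.3467 -1.8694] -107.1083836466767 [-2.1035 -0.0237 -0.2692 -0.1547  0.5455  0.1283  1.6169  0.2469 -2.0325
  1.4131  0.8485]
tip [-96.9765 -16.2316] tab base inner [-91.9439 -59.7554] tab far [-102.6641  -56.1687] [-110.0413  -62.2507] [-83.5138 -65.3558]
plate front [-85.8128  -0.1387] coat front [-76.7892   0.2832]
(-96, -60, 90) [[ 0.4454 -0.2373  0.09  ]]
(-96, -40, 85) [[ 0.4645 -0.2432  0.085 ]]
(60, 0, 50) [[ 0.4569 -0.4041  0.05  ]]
```

View pics/o2.png

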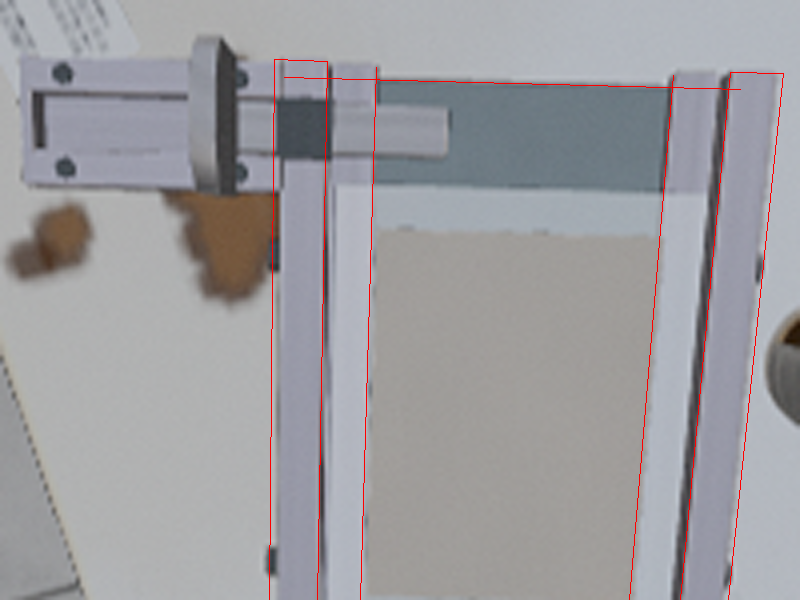

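>>> apply_moves --targets "1 2.8 -3 -0.8; 1 2.8 -3 -0.8; 0.8 2.75 -2 0; 0 0 -3 0; 0 0 -2.5 0; 0 0 0 0"

```text
time: 4.55
tool_pos: [0.4738, -0.2454, 0.0953]
orientation: [-2.523, -1.866, 0.002]
contact_force: [0.2, -0.2, -0.9]
opening: -0.0001
```

```bash
python3 look.py w3 0.4745,-0.3467,-1.8694; python3 -c "
from h import *
im=grab_frame('scene'); cv2.imwrite('pics/s3.png',cv2.resize(im[120:270,180:340],None,fx=4,fy=4,interpolation=cv2.INTER_CUBIC))"
```

```text
(no output)
```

View pics/w3.png

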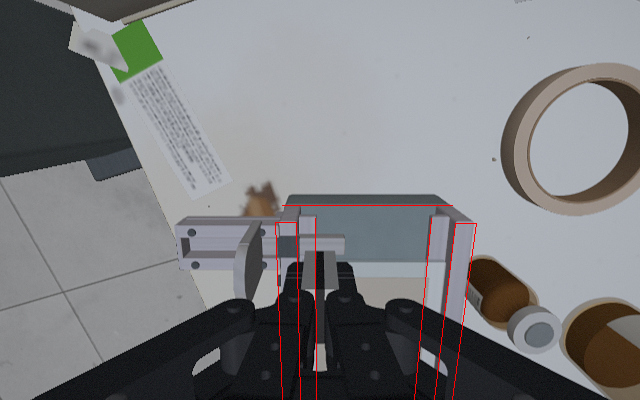

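View pics/s3.png

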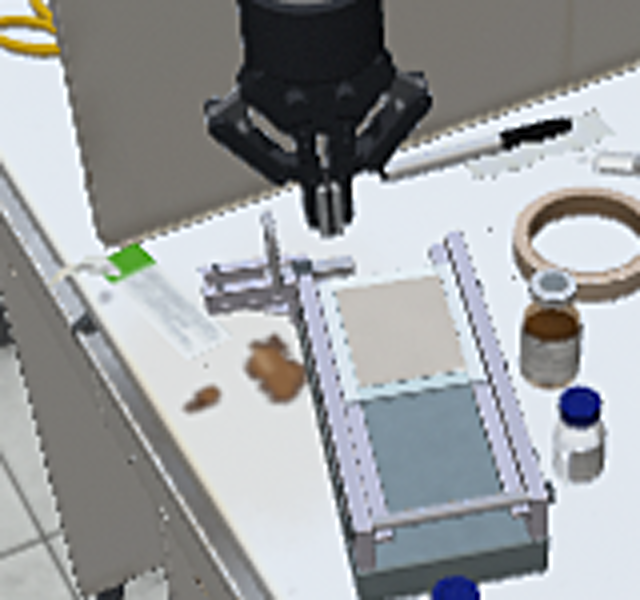

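>>> apply_moves --targets "0 0 -0.7 0; -0.48 0.15 0 0; -0.48 0.15 0 0; -0.29 0.09 0 0; -0.19 0.06 0 0; 0 0 0 0"

```text
time: 5.25
tool_pos: [0.4602, -0.2422, 0.0895]
orientation: [2.527, 1.866, 0.0]
contact_force: [0.4, 0.5, -0.3]
opening: 0.0001
```

>>> apply_moves --targets "-0.38 0.12 0 0; -0.38 0.12 0 0; -0.38 0.12 0 0; -0.38 0.12 0 0; -0.38 0.12 0 0; 0 0 0 0"

```text
time: 5.85
tool_pos: [0.4408, -0.2359, 0.0893]
orientation: [-2.527, -1.866, 0.0]
contact_force: [-0.8, -0.2, 0.7]
opening: -0.0
```

```bash
python3 look.py w4 0.4745,-0.3467,-1.8694; python3 -c "
from h import *
im=grab_frame('scene'); cv2.imwrite('pics/s4.png',cv2.resize(im[120:270,180:340],None,fx=4,fy=4,interpolation=cv2.INTER_CUBIC))"
```

```text
(no output)
```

View pics/w4.png

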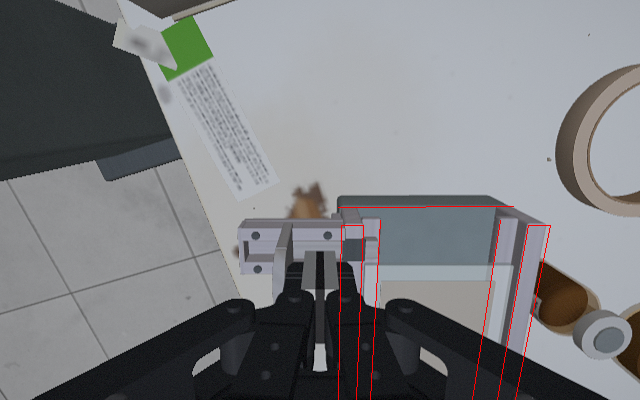

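View pics/s4.png

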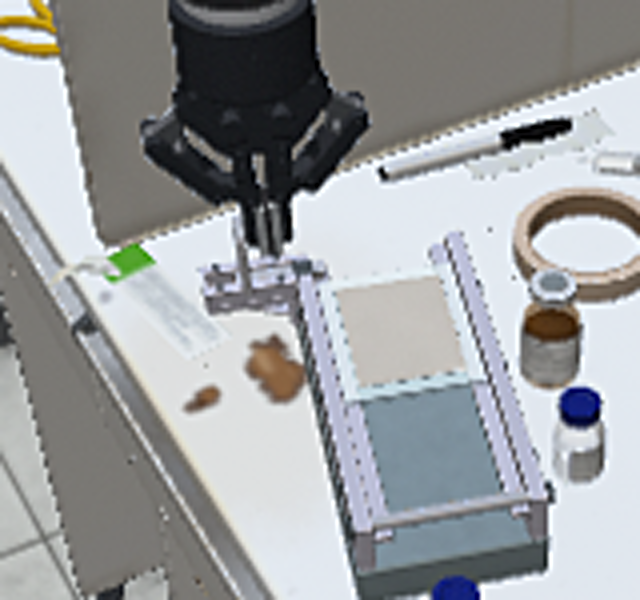

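```bash
cat > tip.py <<'E'
import sys
from h import *
n=sys.argv[1]; d=np.load(f"pics/{n}.npz"); C=cam("wrist",{"tool_pos":d["tp"],"orientation":d["o"]})
pose=[.4745,-.3467,-1.8694]; c,s=np.cos(pose[2]),np.sin(pose[2])
for a in sys.argv[2:]:
    u,v,z=map(float,a.split(",")); e=hit((u,v),z/1000,C)[:2]-pose[:2]; print(a,1000*np.array([c*e[0]+s*e[1],-s*e[0]+c*e[1]]).round(4))
E
python3 tip.py w4 378,245,73 365,225,68
python3 -c "
import cv2
im=cv2.imread('pics/w4_raw.png'); cv2.imwrite('pics/w4z.png',cv2.resize(im[200:320,230:400],None,fx=4,fy=4,interpolation=cv2.INTER_CUBIC))"
```

```text
378,245,73 [-101.5  -34.7]
365,225,68 [-110.3  -40.8]
```

View pics/w4z.png

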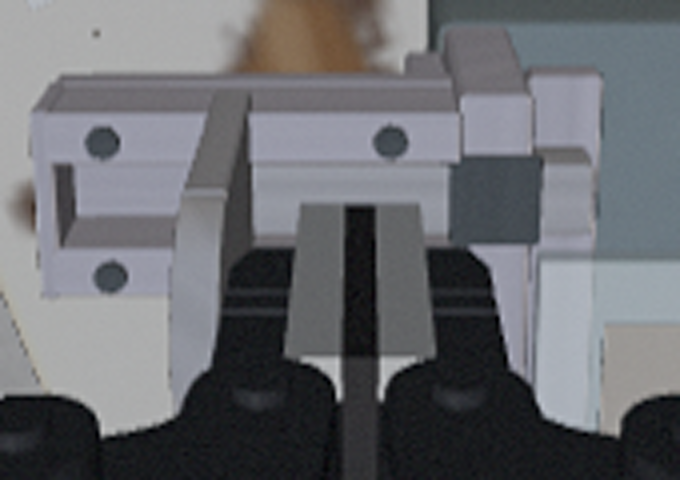

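>>> apply_moves --targets "-0.33 0.1 0 0; -0.33 0.1 0 0; -0.33 0.1 0 0; -0.25 0.08 0 0; 0 0 0 0; 0 0 0 0"

```text
time: 6.55
tool_pos: [0.4287, -0.2323, 0.0893]
orientation: [-2.527, -1.866, 0.0]
contact_force: [-0.1, 0.1, 0.5]
opening: -0.0
```

```bash
python3 look.py w5 0.4745,-0.3467,-1.8694; 
python3 -c "
import cv2
im=cv2.imread('pics/w5_raw.png'); cv2.imwrite('pics/w5z.png',cv2.resize(im[200:320,250:450],None,fx=4,fy=4,interpolation=cv2.INTER_CUBIC))"
```

```text
(no output)
```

View pics/w5z.png

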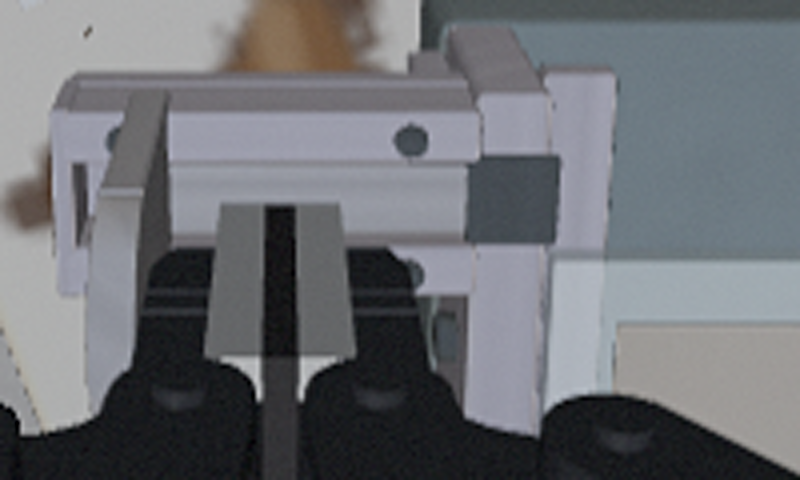

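>>> apply_moves --targets "-0.14 0.04 0 0; 0 0 0 0; 0 0 0 0; 0.48 -0.15 0 0; 0.96 -0.29 0 0; 0.6 -0.2 3 0; 0 0 4 0; 0 0 0 0"

```text
time: 7.4
tool_pos: [0.4512, -0.2404, 0.164]
orientation: [2.519, 1.861, 0.005]
contact_force: [1.4, -0.8, -0.6]
opening: 0.0004
```

```bash
python3 look.py w6 0.4745,-0.3467,-1.8694; 
python3 -c "
import cv2
im=cv2.imread('pics/w6_raw.png'); cv2.imwrite('pics/w6z.png',cv2.resize(im[120:270,240:440],None,fx=4,fy=4,interpolation=cv2.INTER_CUBIC))"
```

```text
(no output)
```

View pics/w6z.png

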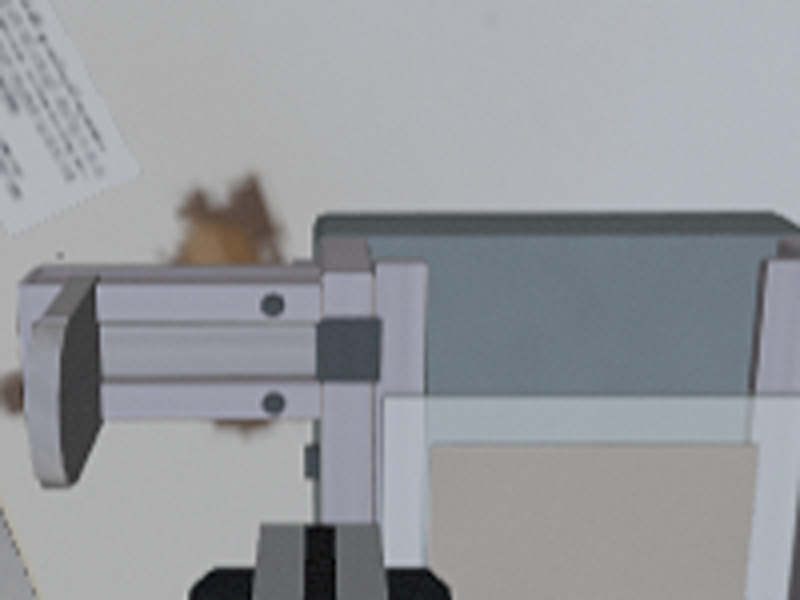

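```bash
python3 tip.py w6 264.7,207.5,73 320,190,68 345,218.5,65 324,190,68
```

```text
264.7,207.5,73 [-98.1 -90.4]
320,190,68 [-109.6  -51.2]
345,218.5,65 [-87.1 -32.7]
324,190,68 [-109.6  -48.4]
```

>>> apply_moves --targets "0.2 -4 0 0; 0.2 -4 0 0; 0.2 -4 0 0; 0.1 -4 0 0; 0 0 -3 0; 0 0 0 0"

```text
time: 8.05
tool_pos: [0.4529, -0.3972, 0.1241]
orientation: [-2.521, -1.859, 0.001]
contact_force: [-0.5, -0.1, -1.3]
opening: 0.0002
```

```bash
python3 look.py w7 0.4745,-0.3467,-1.8694;python3 -c "
from h import *
im=grab_frame('scene'); cv2.imwrite('pics/s7.png',cv2.resize(im[140:290,190:350],None,fx=4,fy=4,interpolation=cv2.INTER_CUBIC))"
```

```text
(no output)
```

View pics/w7.png

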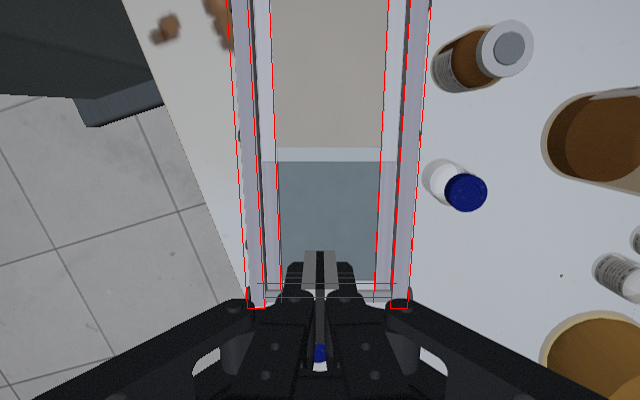

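View pics/s7.png

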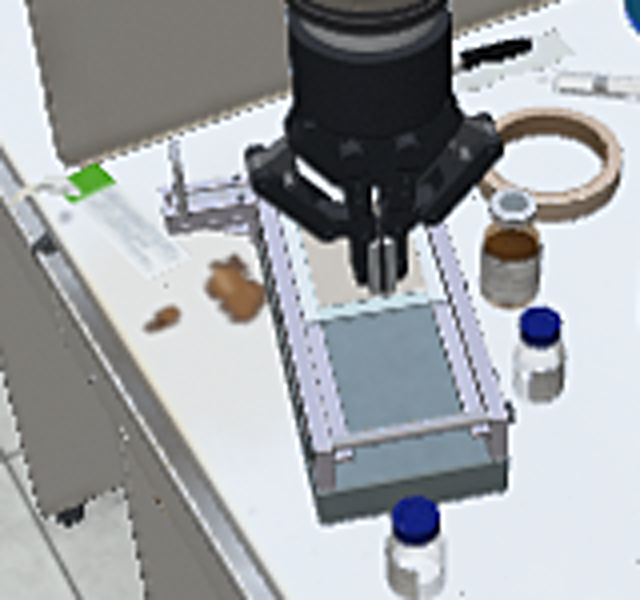

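```bash
python3 tip.py w7 327,161,62 327,148,66
```

```text
327,161,62 [13.6 -0.6]
327,148,66 [ 5.5 -0.7]
```

>>> apply_moves --targets "0.55 -0.15 -2 0; 0 0 -2 0; 0 0 -2 0; 0 0 -1.2 0; 0 0 0 0; 0 0 0 0"

```text
time: 8.75
tool_pos: [0.4611, -0.4, 0.0584]
orientation: [2.525, 1.866, 0.0]
contact_force: [0.4, -0.2, 0.4]
opening: 0.0001
```

```bash
python3 look.py w8 0.4745,-0.3467,-1.8694;python3 -c "
from h import *
im=grab_frame('scene'); cv2.imwrite('pics/s8.png',cv2.resize(im[140:290,190:350],None,fx=4,fy=4,interpolation=cv2.INTER_CUBIC))"
```

```text
(no output)
```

View pics/w8.png

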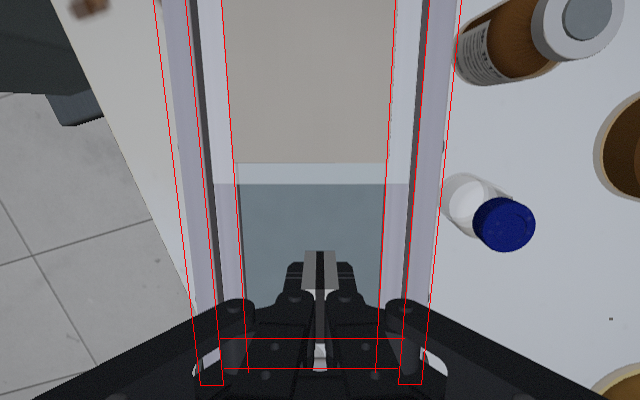

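View pics/s8.png

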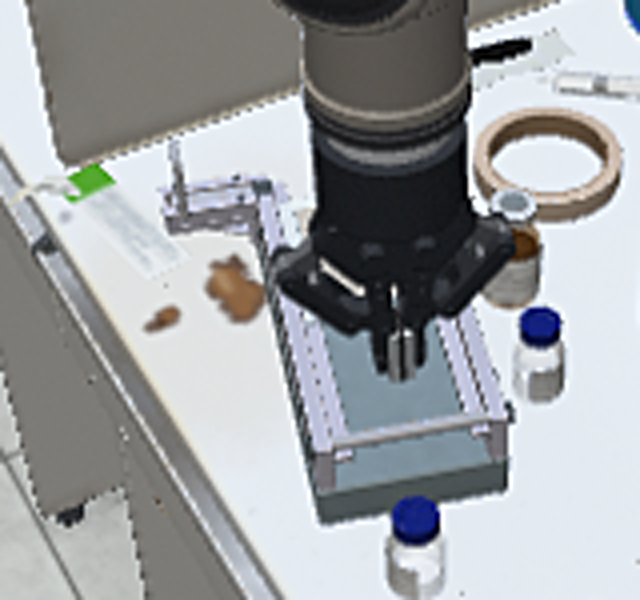

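>>> apply_moves --targets "-0.2 0.05 -0.8 0; 0.15 0.5 0 0; 0.15 0.48 0 0; 0.15 0.48 0 0; 0.15 0.48 0 0; 0.09 0.29 0 0; 0 0 0 0"

```text
time: 9.55
tool_pos: [0.4657, -0.3766, 0.0494]
orientation: [2.526, 1.867, 0.0]
contact_force: [-0.0, -0.1, -0.2]
opening: 0.0003
```

>>> apply_moves --targets "0.09 0.29 0 0; 0.12 0.38 0 0; 0.12 0.38 0 0; 0.12 0.38 0 0; 0.12 0.38 0 0; 0.12 0.38 0 0; 0.12 0.38 0 0; 0 0 0 0"

```text
time: 10.35
tool_pos: [0.4737, -0.3508, 0.0493]
orientation: [-2.526, -1.867, -0.0]
contact_force: [-0.7, -0.7, 0.5]
opening: -0.0001
```

```bash
python3 look.py w9 0.4745,-0.3467,-1.8694;python3 -c "
from h import *
im=grab_frame('scene'); cv2.imwrite('pics/s9.png',cv2.resize(im[140:290,190:350],None,fx=4,fy=4,interpolation=cv2.INTER_CUBIC))"
```

```text
(no output)
```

View pics/w9.png

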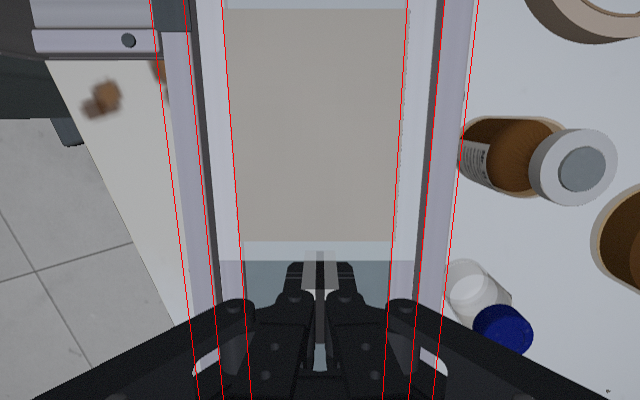

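View pics/s9.png

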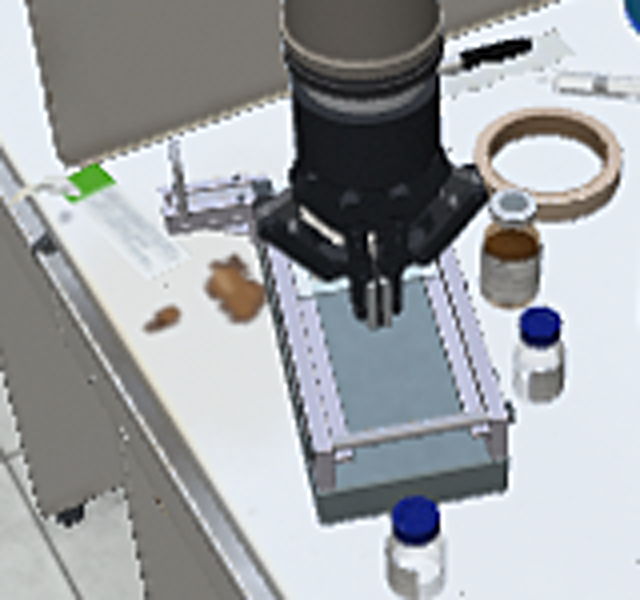

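```bash
python3 tip.py w9 260,261,60 380,261,60 260,241,66 380,241,66 260,261,65; python3 -c "
import cv2
im=cv2.imread('pics/w9_raw.png'); cv2.imwrite('pics/w9z.png',cv2.resize(im[225:325,240:400],None,fx=5,fy=5,interpolation=cv2.INTER_CUBIC))"
```

```text
260,261,60 [ -5.2 -23.3]
380,261,60 [-5.2 26.9]
260,241,66 [-16.6 -21.8]
380,241,66 [-16.5  25.3]
260,261,65 [ -7.6 -22.4]
```

View pics/w9z.png

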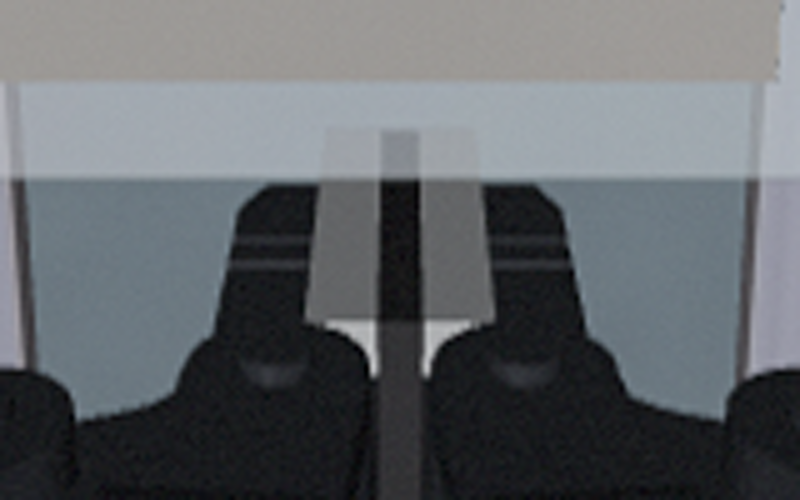

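>>> apply_moves --targets "0.12 0.38 0 0; 0.12 0.38 0 0; 0.12 0.38 0 0; 0.12 0.38 0 0; 0.12 0.38 0 0; 0.12 0.38 0 0; 0 0 0 0"

```text
time: 11.15
tool_pos: [0.4809, -0.3279, 0.0493]
orientation: [-2.526, -1.867, -0.0]
contact_force: [0.3, 0.5, -0.1]
opening: 0.0002
```

```bash
python3 look.py w10 0.4745,-0.3467,-1.8694;python3 -c "
from h import *
im=grab_frame('scene'); cv2.imwrite('pics/s10.png',cv2.resize(im[140:290,190:350],None,fx=4,fy=4,interpolation=cv2.INTER_CUBIC))"
```

```text
(no output)
```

View pics/w10.png

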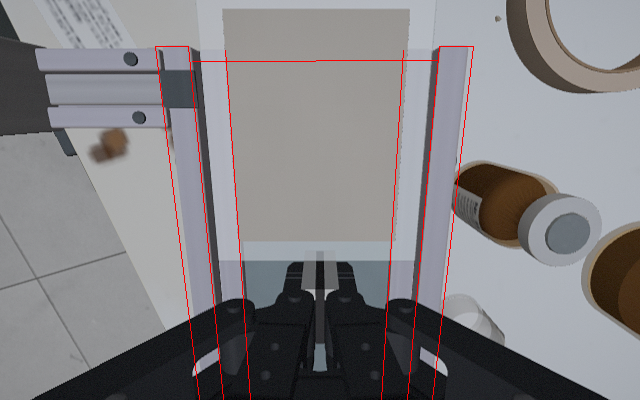

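View pics/s10.png

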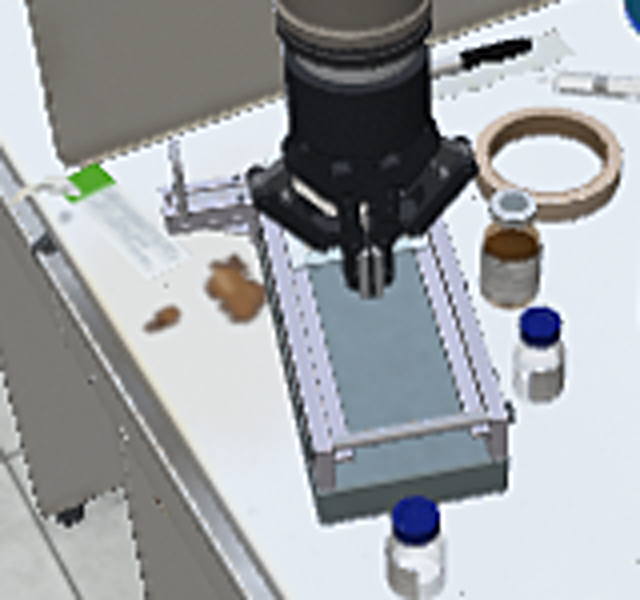

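```bash
python3 tip.py w10 315,9,66 315,241,66 175,47,68 455,47,68
```

```text
315,9,66 [-121.7    0.3]
315,241,66 [-40.6  -0. ]
175,47,68 [-110.  -46.]
455,47,68 [-109.9   46.5]
```

>>> apply_moves --targets "0.09 0.28 0 0; 0.09 0.29 0 0; 0.09 0.29 0 0; 0 0 0 0; 0 0 0 0; -0.15 -0.48 0 0; -0.29 -0.96 0 0; 0 0 0 0"

```text
time: 12.05
tool_pos: [0.4787, -0.3361, 0.0494]
orientation: [2.528, 1.864, -0.0]
contact_force: [0.8, -0.9, 0.3]
opening: 0.0001
```

```bash
python3 look.py w11 0.4745,-0.3467,-1.8694
```

```text
(no output)
```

View pics/w11.png

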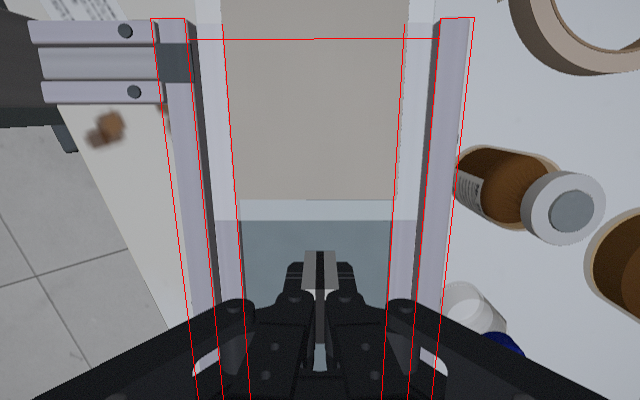

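>>> apply_moves --targets "-0.29 -0.96 0 0; 0 0 2 0; 0 0 3 0; 0 -1 4 0; 0 -2 3 0; 0 0 0 0; 0 0 0 0"

```text
time: 12.8
tool_pos: [0.4759, -0.3747, 0.1697]
orientation: [2.527, 1.865, 0.0]
contact_force: [0.3, 0.8, -0.3]
opening: -0.0001
```

```bash
python3 tip.py w11 270,200,66 360,200,66; python3 look.py w12 0.4745,-0.3467,-1.8694;python3 -c "
from h import *
im=grab_frame('scene'); cv2.imwrite('pics/s12.png',cv2.resize(im[140:290,190:350],None,fx=4,fy=4,interpolation=cv2.INTER_CUBIC))"
```

```text
270,200,66 [-48.8 -16.7]
360,200,66 [-48.7  17.4]
```

View pics/w12.png

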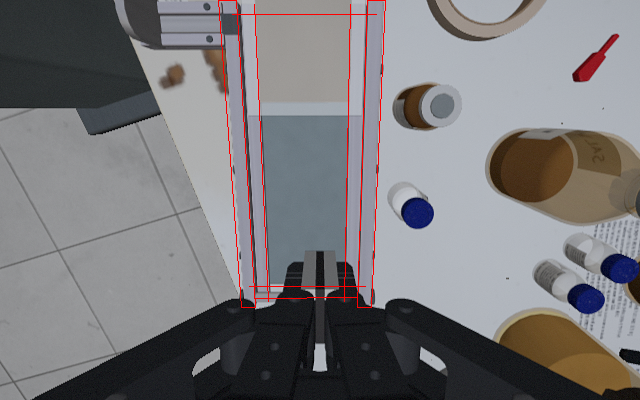

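View pics/s12.png

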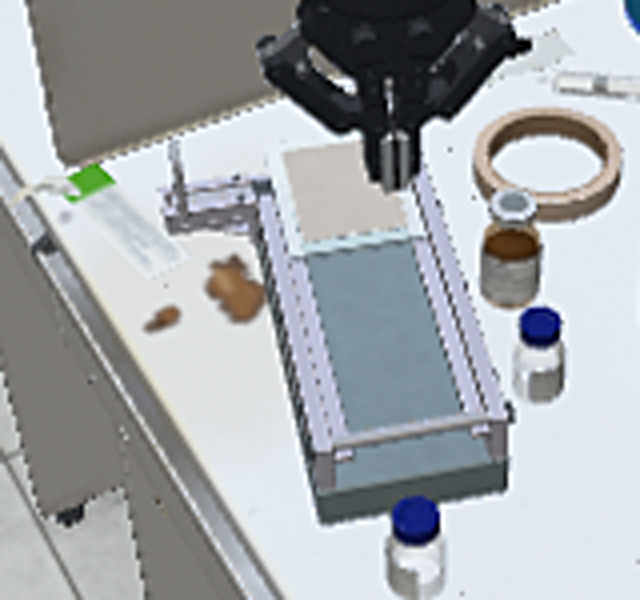

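```bash
python3 -c "
from station import *
print(read_state()['contact_force']); print(job_done())"
```

```text
[-0.51193711 -0.34758117  0.21832272]
the job is handed in; nothing more can be done
None
```

The job is done and handed in, at about 13 s of the 48 s allowed. With the gripper shut, I pushed the bolt's tab back. I then let the fingertips down behind the plate and pushed it out by its rear edge. Finally I backed off and lifted the hand clear.

My last checks:
- **Bolt:** it measures drawn about 31 to 32 mm (26 needed). Its tip had gone from view behind the rail. I measured this before pushing the plate, and the bolt looked unmoved in the last picture.
- **Plate:** its front edge measures about 30 mm past the rail ends (cradle x about -140 mm). This comes from where the coating's rear edge shows in the wrist picture. In the last pictures the plate looks square and flat on its ledges.
- **Surroundings:** the white coating was not touched, as far as the pictures show. The vials and tape near the cradle look unmoved. I did not re-measure the amber bottle or the flask.
- **Robot:** measured contact force stayed around 1 N, within the sensor's noise, so I judged contact from the pictures. The hand was free of everything when I handed in.

One disagreement: my first estimate of the cradle's pose from the fixed cameras was about 1° and 2 mm off. I corrected it with the wrist camera before touching anything. The rail outer edges still missed the fitted pose by about 1 to 2 mm.

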